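# Check a hot sizzler plate with the surface probe

## Task

Draw the yellow surface-probe thermometer out of its leaning holder and take the temperature of the empty cast-iron sizzler plate: stand the probe upright on the smooth bright pad in the middle of the plate, with the whole copper sensor disc on the pad, and press gently so that the sprung disc goes about half-way in. Keep it there, steady, for two seconds for the reading and finish while still holding it so: do not let go or put it back, do not jab the plate or push it about, and leave everything else on the counter where it is.

Things in the scene. Friction and masses are not known exactly. Their poses are not given: they have to be found in the camera images.
- probe_grip (a point): grip point on the axis of the probe's yellow handle, a bar 26 (x) by 22 (y) by 110 mm; 40 mm below its top, 70 mm above the 34 x 30 x 5 mm black flange at its foot, 184 mm above the sensor's face (at rest). Axes: z up along the probe, away from the sensor; y across the 22 mm width. The probe weighs some 130 g and starts standing in the holder, leaning about 20 degrees
- sensor_face (a point): centre of the flat underside of the copper sensor disc (15 mm in diameter) at the probe's lower end, 184 mm below probe_grip along the probe's axis when not pressed. Axes as the probe's. Between disc and flange: a 9 mm stem, then a boss 17 mm in diameter and 15 mm long
- sensor (a joint): how far the sprung sensor disc is pushed into the probe, in m: 0 free, 0.010 fully in. The spring takes about 2 N to start moving and 6 N fully in (400 N/m), so half-way is 4 N
- dock: probe holder, fixed to the counter: black base 125 x 85 x 12 mm with a steel sleeve, bore 20 mm square, 100 mm long. Origin: centre of the base's underside. The sleeve leans 20 degrees, top towards the holder's own -x; its mouth's centre is at x = -17, z = 128 mm. The probe's flange rests on the mouth, its stem and sensor 109 mm down inside: it comes out only along the sleeve's axis
- hot_plate_pad (a point): centre of the top of the smooth bright round pad, 40 mm in diameter, in the middle of the empty plate, 23.5 mm above the counter; z up. The ribs of the plate round it reach as high, from 31 mm out
- hot_plate: the empty black oval cast-iron sizzler plate, 250 x 172 mm (long way along x), seated in its wooden board 310 x 192 mm; one loose piece of 2.3 kg, rim 38 mm above the counter. Origin: centre of the board's underside
- served_plate: a like plate and board that is already dressed, with bread and the red cocotte on it; loose, not to be moved. Origin: centre of the board's underside
- cocotte: red lidded cocotte, 134 x 100 mm, 83 mm high, standing on the dressed plate (its top 108 mm above the counter). Origin: centre of its underside
- ramekin: white ramekin, 76 mm in diameter, 42 mm high. Origin: centre of its underside
- pepper_mill: dark wooden pepper mill, 56 mm in diameter, 174 mm high. Origin: centre of its underside
- sauce_bottle: yellow sauce bottle with a red nozzle, 56 mm in diameter, 190 mm high. Origin: centre of its underside
- salt_jar: white jar with a steel lid, 64 mm in diameter, 75 mm high. Origin: centre of its underside
There are look-alikes about, which are no part of the job. There is more than one size of the part that bears probe_grip; the job needs the larger. Leave any green look-alike of the dock alone.

How it is judged:
On the way, in this order (a step that is already met when the one before it is completed fails the run):
1. The probe is drawn out of its holder and held clear in the gripper (distance of sensor_face from where it was at the start of the episode above 0.1 m and contact force between probe and dock below 0.1 N and contact force between the fingers and probe above 1 N), for 0.1 s.
2. The probe is held upright on the plate's pad, the sprung disc pressed part-way in, for the reading (horizontal distance between sensor_face and hot_plate_pad below 0.011 m and angle between probe_grip's own z axis and vertical below 0.14 rad and value of joint sensor between 0.0018 and 0.0088 m and contact force between probe and hot_plate between 1.5 and 9 N and contact force between the fingers and probe above 1 N and contact force between probe and dock below 0.1 N and linear speed of probe below 0.02 m/s), for 1.5 s.
At the end, for the whole second after the job is handed in: The gripper still holds the probe: upright within 8 degrees, the centre of the sensor's face within 11 mm of the pad's centre (whole disc on the pad), the sprung disc pushed in between 1.8 and 8.8 mm of its 10 mm, pressing the plate with 1.5 to 9 N, clear of the holder and at rest (all of step 2); the arm keeps its last pose, push and grip.
It fails at once if The plate is jabbed with more than 20 N (contact force between probe and hot_plate above 20 N).
It fails at once if The plate under test is pushed out of place (15 mm) (distance of hot_plate from where it was at the start of the episode above 0.015 m).
It fails at once if The probe is dropped (height (world z) of probe_grip below 0.1 m).
It fails at once if The dressed plate, its cocotte, the ramekin, mill, sauce bottle or salt jar is moved by 15 mm or more (distance of any of served_plate, cocotte, ramekin, pepper_mill, sauce_bottle, salt_jar from where it was at the start of the episode above 0.015 m).
It also fails if it takes over 48 s, if anything falls off the work surface, if the arm or the gripper's body presses on something with over 40 N, if the wrist force passes 120 N, or if a joint passes its speed limit or range.

## Robot

A 6-joint arm with a two-finger parallel gripper is mounted at the origin on the work surface. World frame = base frame: x ahead of the robot, y to its left, z up, the work surface at z = 0. Lengths are in m, angles in rad, forces in N, time in s.
With the tool pointing down it reaches from about 0.35 to 0.85 m from the base axis. Payload 8.1 kg.
Tool frame: the origin (TCP) lies between the finger pads; the fingertips stand 8 mm ahead of it and the grasp point (between the pads) lies 11 mm behind it (arm.finger_overhang is the z of the fingertips in the tool frame, in m); z points along the fingers, y is the line along which they close (so a half turn about z gives the same grasp; the last joint's range is limited). The gripper opens to 93 mm and grips with 3 to 60 N. Pads are 15 mm wide; open, the fingers measure 128 mm over their backs; the gripper's body (75 mm by 188 mm) begins 65 mm behind the grasp point.
Start: joints at [-1.255, 0.13, 1.488, -0, 1.523, -0.085], TCP at [0.234, -0.552, 0.227] pointing down, gripper open.
Joint ranges: [-2.96, 2.96], [-0.89, 2.26], [0.02, 2.5], [-1.34, 4.48], [0, 2.73], [-2.66, 2.66]. Speed limits (rad/s): [2.39, 2.39, 2.79, 3.14, 3.14, 3.14].

## Interface

Orientations are given as a rotation vector (axis times angle).
In Python, from workcell import arm gives the robot as it stands.
- The arm moves only by the tool apply_moves, never from a script. Its argument "commands" is a list of rows, each a list of 7 numbers: the shift along the world's x, y, z scaled (see below), then the turn, a rotation vector about the world's x, y, z scaled (see below), then the closure, from -1 (fully open) to 1 (shut), so that 0 is half open. A call has 1 to 12 rows; each row is the pose to reach, as a shift and turn from the pose commanded when the call began; what a row does not reach only later rows make up. The controller multiplies each number of a shift by 0.4 m and each number of a turn by 45 degrees. A row lasts 1/10 s, in which the tool goes at most 50 mm and 8.59 degrees, less where a joint would pass 70% of its speed; a pose out of reach is approached as far as the arm can. A call with a number of a shift or a turn outside -1 to 1 is refused whole. A call with a gripper value outside its range is refused whole. The fingers move at their own pace and stop on an object; the grip force is fixed at half the most. Time passes only in rows, so rows that repeat a pose let the fingers close. It gives the time, the measured TCP pose, the force, the opening and the grip force at its end, in the units of the state.
- arm.get_state(): the state, without advancing time (a new reading comes with each control period).
- arm.capture(name): name is "side" or "top"; returns a dict with "frame" (420x560x3 uint8, blue, green, red), "camera_matrix" (3x3 intrinsics, pixels), "R" (3x3) and "t" (3): a world point X has camera coordinates R X + t. Camera axes: x right, y down, z forward; pixel columns grow to the right and rows downward; lengths in m; the calibration is good to about 2 mm. A picture is of the moment at which its call begins. There is no depth.
- arm.job_done(): hands the job in; it is judged then, once.
The state is a dict: "time": time; "joints": joint angles; "dq": joint speeds; "joint_efforts": joint torques, N m; "eef_pos": TCP position; "tcp_rot": TCP orientation; "force": force on the tool from outside, world axes, zero at the start; "wrist_torque": the same for the moment, N m; "width": opening from 0.0 (shut) to 1.0 (fully open); "grip_force": force on a finger pad.
Only numpy, scipy, OpenCV 4.12 (cv2) and the standard library are available. Lean on these libraries where they do the work, as an engineer would, in place of code of your own. Each camera call takes 0.05 s, during which the arm holds its last target. There are 200 camera calls.

## Working session

There is one attempt and no reset: what is moved stays moved. The work goes in short steps, Python scripts to look and compute and a tool call to move; the robot and the scene stay as the last step left them, time stands still between calls to the robot, and variables do not carry over. Pictures are saved under pics/ and viewed, at most 10 in all, crops included, and the job is handed in when it is done.

Besides the shell and the picture viewer there is one more tool, called after "Call:" as name(argument=value, ...) on one line, values as JSON. apply_moves: Moves the arm, as the interface text tells. Its arguments: {"type":"object","properties":{"commands":{"type":"array","items":{"type":"array","items":{"type":"number","minimum":-1,"maximum":1}}}},"required":["commands"]}

```bash
mkdir -p pics
python3 - <<'E'
from workcell import arm
import cv2,pickle
d={}
for n in("side","top"):
    c=arm.capture(n); d[n]=c; cv2.imwrite(f"pics/{n}0.png",c["frame"])
    print(n,c["camera_matrix"].tolist(),(-c["R"].T@c["t"]).round(3),c["R"].round(3).tolist())
pickle.dump(d,open("cap0.pkl","wb"))
print(arm.get_state(),arm.finger_overhang)
E
```

```text
side [[521.304211298563, 0.0, 276.7630735834866], [0.0, 521.304211298563, 205.71821493896502], [0.0, 0.0, 1.0]] [0.208 0.943 1.319] [[-0.917, -0.398, 0.016], [-0.31, 0.687, -0.657], [0.25, -0.608, -0.754]]
top [[390.65695239263425, 0.0, 284.14201823117895], [0.0, 390.65695239263425, 216.81739743743574], [0.0, 0.0, 1.0]] [ 0.403 -0.022  1.391] [[0.024, -1.0, -0.011], [-0.99, -0.022, -0.14], [0.14, 0.015, -0.99]]
{'time': 0.1, 'joints': array([-1.25539163e+00,  1.31099332e-01,  1.48916988e+00, -1.11324275e-05,
        1.52298333e+00, -8.54319433e-02]), 'dq': array([ 0.00084442, -0.00053689, -0.00120096, -0.00077767, -0.00205721,
        0.00085888]), 'joint_efforts': array([ 2.92788909e-04, -5.61341643e+01, -4.93097270e+01,  7.71302730e-02,
        2.92533205e-02, -6.47167849e-05]), 'eef_pos': array([ 0.23395787, -0.55196766,  0.22568442]), 'tcp_rot': array([-3.07709375e+00, -6.25098865e-01,  3.16334094e-04]), 'force': array([ 0.32793985, -0.96622128,  0.07141205]), 'wrist_torque': array([ 0.03428213, -0.00035453,  0.04348692]), 'grip_force': 0.0, 'width': 1.0015363520448266} 0.008
```

View pics/side0.png

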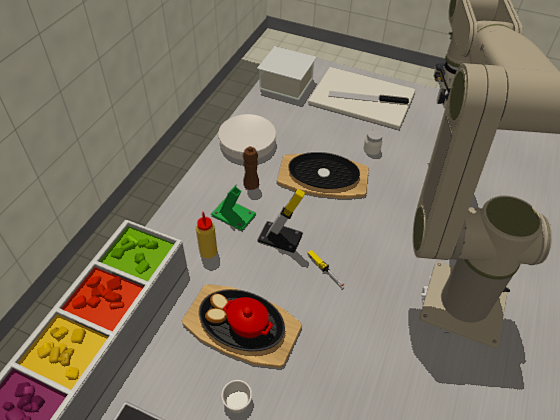

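View pics/top0.png

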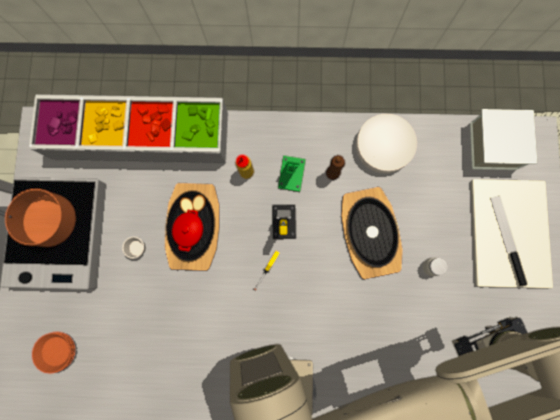

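The side and top views show three candidates:
- The yellow probe standing in the black dock, side (295,200), top (284,225).
- A small yellow probe lying loose, side (320,265), top (270,262).
- An empty green dock, top (292,173).

The one in the black dock fits: it is larger and leaning in its holder. The bare plate with the pad is at top (372,232), side (324,173). I'll check this in enlarged crops.

Run:
```python
import cv2,pickle,numpy as np
d=pickle.load(open("cap0.pkl","rb"))
s=d["side"]["frame"][180:255,250:330]; t=d["top"]["frame"][195:255,255:315]
a=cv2.resize(s,(400*80//75,400),interpolation=cv2.INTER_CUBIC); b=cv2.resize(t,(372,372),interpolation=cv2.INTER_CUBIC)
s=cv2.resize(d["side"]["frame"],None,fx=1,fy=1)[180:255,250:330]
a=cv2.resize(s,None,fx=5,fy=5,interpolation=cv2.INTER_CUBIC) # 400x375
b=cv2.resize(t,None,fx=6,fy=6,interpolation=cv2.INTER_CUBIC) # 360x360
o=np.zeros((375,760,3),np.uint8); o[:,:400]=a; o[:360,400:]=b
cv2.imwrite("pics/crop0.png",o)
# pad centroids
for n,(x,y) in dict(side=(324,173),top=(372,232)).items():
    g=cv2.cvtColor(d[n]["frame"],cv2.COLOR_BGR2GRAY); m=(g>140).astype(np.uint8)
    k,l,st,c=cv2.connectedComponentsWithStats(m); i=l[y,x]; print(n,st[i],c[i])
    K,R,tt=d[n]["camera_matrix"],d[n]["R"],d[n]["t"]
    r=R.T@np.linalg.inv(K)@np.r_[c[i],1]; C=-R.T@tt; print(C+r*(0.0235-C[2])/r[2])
```

```text
side [318 168  11   9  76] [323.13157895 171.88157895]
[ 0.55259076 -0.3120259   0.0235    ]
top [366 226  13  12 122] [372.         231.47540984]
[ 0.55111876 -0.31066585  0.0235    ]
```

View pics/crop0.png

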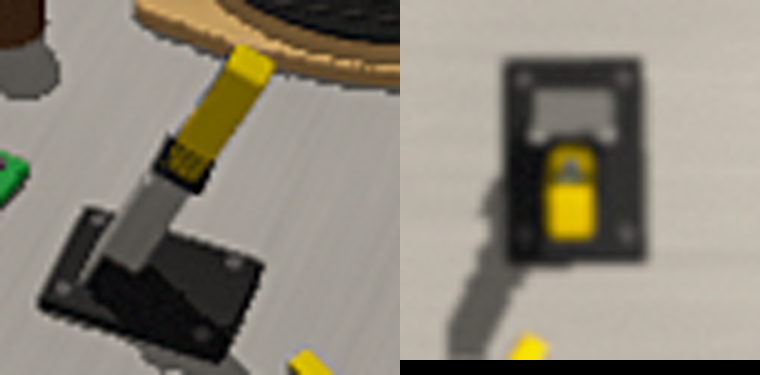

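The crops confirm it: a yellow bar with a black flange stands on the steel sleeve of the black dock. It leans toward the bottom of the top view, which is toward the robot. Next I fit the dock pose from the corners and the probe top.

```bash
cat > h.py <<'E'
import numpy as np
from scipy.spatial.transform import Rotation as Ro
from scipy.optimize import least_squares
S20,C20=np.sin(np.radians(20)),np.cos(np.radians(20))
def proj(c,X):
    p=c["camera_matrix"]@(c["R"]@np.asarray(X,float)+c["t"]); return p[:2]/p[2]
def tri(caps,pix):
    f=lambda X:np.ravel([proj(c,X)-np.array(p) for c,p in zip(caps,pix)])
    r=least_squares(f,[.5,0,.1]); return r.x,r.fun
def shift(s,p,R):
    "rows in move units from pose s to pose (p,R)"
    return (np.array(p)-s["eef_pos"])/.4, (R*Ro.from_rotvec(s["tcp_rot"]).inv()).as_rotvec()/np.radians(45)
E
python3 - <<'E'
from h import *
import pickle
d=pickle.load(open("cap0.pkl","rb")); T,S=d["top"],d["side"]
print("probe top",tri([T,S],[(283.5,230.3),(300,192.4)]))
sx=lambda x,y:(250+x/5,180+y/5); tx=lambda x,y:(255+(x-400)/6,195+y/6)
K=[(T,tx(505,58),(62.5,42.5,12)),(T,tx(640,58),(62.5,-42.5,12)),(T,tx(648,262),(-62.5,-42.5,12)),(T,tx(507,262),(-62.5,42.5,12)),
(S,sx(88,207),(62.5,-42.5,12)) if 0 else (S,sx(265,262),(-62.5,-42.5,12)),
(T,(283.5,230.3),(-56.3,0,236)),(S,(300,192.4),(-56.3,0,236))]
for n,X in dict(a=(62.5,42.5),b=(62.5,-42.5),c=(-62.5,-42.5),e=(-62.5,42.5)).items():
    print(n,((proj(S,np.r_[.57+X[0]/1e3,-.02+X[1]/1e3,.012])-[250,180])*5).round())
def f(q):
    w=lambda m:np.r_[q[:2],0]+Ro.from_euler('z',q[2]).apply(np.array(m)/1e3)
    return np.ravel([proj(c,w(m))-p for c,p,m in K])
r=least_squares(f,[.57,-.02,0]);print(r.x,r.fun.round(1))
x,y,a=r.x
R=Ro.from_euler('z',a)
g=np.r_[x,y,0]+R.apply([-.0427,0,.1985]);print("grip",g)
E
```

```text
probe top (array([ 0.5268754 , -0.00320784,  0.23541673]), array([-0.06212906, -0.33279699,  0.31240275,  0.07407673]))
a [ 64. 278.]
b [118. 184.]
c [296. 245.]
e [247. 343.]
[ 0.58188157 -0.00083513  0.03350436] [-0.6 -0.6  0.7 -0.8 -0.2 -0.  -0.7  0.3  0.5 -0.9 -0.2  0.1  0.7  0.2]
grip [ 0.53920554 -0.00226549  0.1985    ]
```

Run:
```python
from h import *
from workcell import arm
s=arm.get_state(); a=.03
u=Ro.from_euler('z',a).apply([-S20,0,C20])
R=Ro.from_euler('z',a)*Ro.from_matrix(np.array([[C20,0,S20],[0,-1,0],[S20,0,-C20]]))
g=np.array([.540,-.0025,.1985])-.011*u
print(R.as_matrix().round(3).tolist(),np.linalg.det(R.as_matrix()))
for k in(.14,0):
    print(k,(g+k*u).round(4),[v.round(4) for v in shift(s,g+k*u,R)])
print(u)
```

```text
[[0.939, 0.03, 0.342], [0.028, -1.0, 0.01], [0.342, 0.0, -0.94]] 1.0000000000000004
0.14 [ 0.4959 -0.0038  0.3197] [array([0.6549, 1.3704, 0.2351]), array([ 0.0935, -0.4369, -0.4677])]
0 [ 0.5438 -0.0024  0.1882] [array([ 0.7745,  1.374 , -0.0938]), array([ 0.0935, -0.4369, -0.4677])]
[-0.34186625 -0.01025907  0.93969262]
```

Call:
apply_moves(commands=[[0,0,0.3,0,0,0,-1],[0.2,0.2,0.35,0,0,0,-1],[0.65,0.9,0.35,0.09,-0.44,-0.47,-1],[0.65,0.9,0.35,0.09,-0.44,-0.47,-1],[0.65,0.9,0.35,0.09,-0.44,-0.47,-1],[0.65,0.9,0.35,0.09,-0.44,-0.47,-1],[0.65,0.9,0.35,0.09,-0.44,-0.47,-1],[0.65,0.9,0.35,0.09,-0.44,-0.47,-1],[0.65,0.9,0.35,0.09,-0.44,-0.47,-1],[0.65,0.9,0.35,0.09,-0.44,-0.47,-1],[0.65,0.9,0.35,0.09,-0.44,-0.47,-1],[0.65,0.9,0.35,0.09,-0.44,-0.47,-1]])

```text
time: 1.3
eef_pos: [0.4947, -0.1907, 0.3666]
tcp_rot: [-3.092, -0.049, -0.548]
force: [-0.5, 0.3, 0.4]
width: 1.001
grip_force: 0.0
```

```bash
cat > t.py <<'E'
import sys
from h import *
from workcell import arm
s=arm.get_state(); a=.03
u=Ro.from_euler('z',a).apply([-S20,0,C20])
R=Ro.from_euler('z',a)*Ro.from_matrix(np.array([[C20,0,S20],[0,-1,0],[S20,0,-C20]]))
g=np.array([.540,-.0025,.1985])-.011*u
print(s["time"],s["eef_pos"].round(4),s["tcp_rot"].round(3),s["joints"].round(2),s["force"].round(2))
for k in(.14,.06,0): print(k,[v.round(3).tolist() for v in shift(s,g+k*u,R)])
E
python3 t.py
```

```text
1.3 [ 0.4947 -0.1907  0.3666] [-3.092 -0.049 -0.548] [-0.61 -0.39  1.76  0.2   1.49  0.95] [-0.52  0.29  0.36]
0.14 [[0.003, 0.467, -0.117], [0.006, 0.002, -0.001]]
0.06 [[0.071, 0.469, -0.305], [0.006, 0.002, -0.001]]
0 [[0.123, 0.471, -0.446], [0.006, 0.002, -0.001]]
```

Call:
apply_moves(commands=[[0,0.47,-0.12,0,0,0,-1],[0,0.47,-0.12,0,0,0,-1],[0,0.47,-0.12,0,0,0,-1],[0,0.47,-0.12,0,0,0,-1],[0,0.47,-0.12,0,0,0,-1],[0,0.47,-0.12,0,0,0,-1]])

```text
time: 1.9
eef_pos: [0.4936, -0.005, 0.3177]
tcp_rot: [3.094, 0.045, 0.546]
force: [-0.3, -0.1, 0.4]
width: 1.002
grip_force: 0.0
```

```bash
python3 t.py
python3 - <<'E'
from h import *
from workcell import arm
import cv2
o=[]
for n,(x,y) in dict(side=(240,130),top=(234,170)).items():
    c=arm.capture(n); f=c["frame"][y:y+120,x:x+100]; o.append(cv2.resize(f,None,fx=4,fy=4,interpolation=cv2.INTER_CUBIC))
cv2.imwrite("pics/h1.png",np.hstack(o))
E
```

```text
1.9 [ 0.4936 -0.005   0.3177] [3.094 0.045 0.546] [-0.16 -0.55  1.95  0.06  1.39  1.38] [-0.28 -0.06  0.42]
0.14 [[0.006, 0.003, 0.005], [0.006, 0.0, 0.002]]
0.06 [[0.074, 0.005, -0.183], [0.006, 0.0, 0.002]]
0 [[0.125, 0.006, -0.324], [0.006, 0.0, 0.002]]
```

View pics/h1.png

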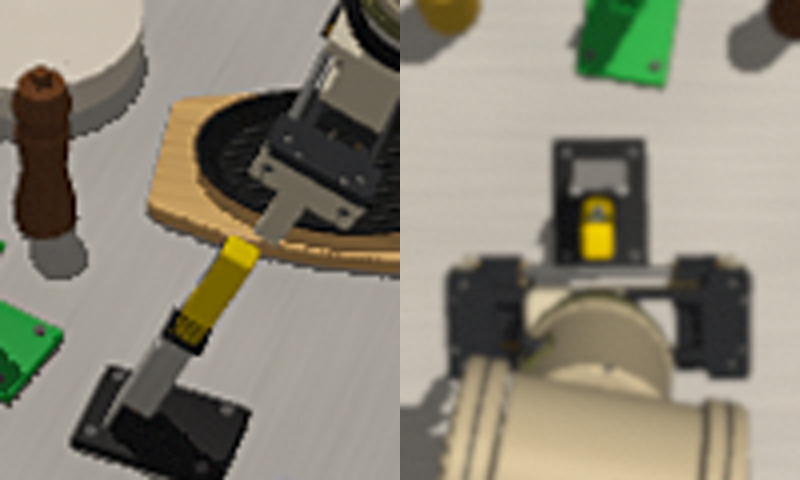

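The gripper is centred over the bar: its outer edges are at columns 448 and 750 (mid 599), against 598 for the bar. The near finger lines up with the bar in the side view. I descend along the axis.

Call:
apply_moves(commands=[[0.035,0.005,-0.085,0,0,0,-1],[0.075,0.006,-0.18,0,0,0,-1],[0.1,0.006,-0.255,0,0,0,-1],[0.125,0.006,-0.324,0,0,0,-1],[0.125,0.006,-0.324,0,0,0,-1],[0.125,0.006,-0.324,0,0,0,-1]])

```text
time: 2.6
eef_pos: [0.5439, -0.0039, 0.1892]
tcp_rot: [3.094, 0.039, 0.546]
force: [0.3, -0.6, 0.5]
width: 1.0
grip_force: 0.0
```

```bash
python3 t.py
python3 - <<'E'
from h import *
from workcell import arm
import cv2
o=[]
for n,(x,y) in dict(side=(240,130),top=(234,170)).items():
    c=arm.capture(n); f=c["frame"][y:y+120,x:x+100]; o.append(cv2.resize(f,None,fx=4,fy=4,interpolation=cv2.INTER_CUBIC))
cv2.imwrite("pics/h2.png",np.hstack(o))
E
```

```text
2.6 [ 0.5439 -0.0039  0.1892] [3.094 0.039 0.546] [-0.14 -0.35  2.04  0.06  1.1   1.39] [ 0.35 -0.61  0.47]
0.14 [[-0.12, 0.0, 0.326], [0.005, 0.001, 0.007]]
0.06 [[-0.052, 0.002, 0.138], [0.005, 0.001, 0.007]]
0 [[-0.0, 0.004, -0.003], [0.005, 0.001, 0.007]]
```

View pics/h2.png

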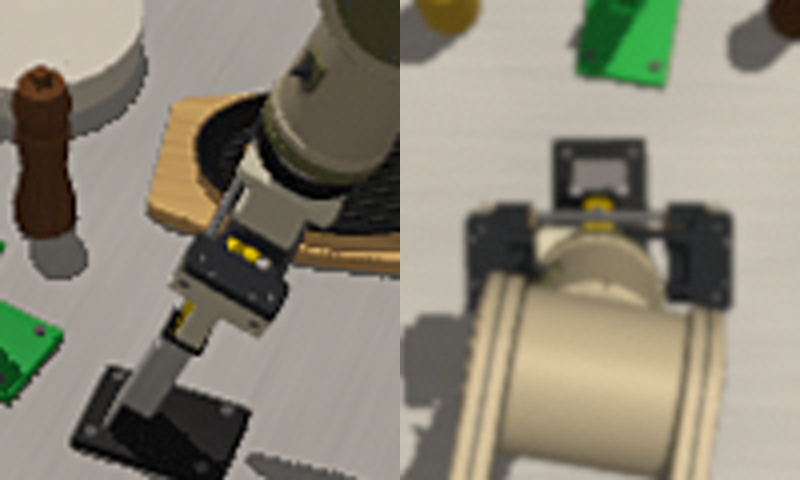

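The fingers straddle the bar at the planned spot, just above the flange at crop (187,327). I close now.

Call:
apply_moves(commands=[[0,0.003,0,0,0,0,0],[0,0.003,0,0,0,0,0.5],[0,0.003,0,0,0,0,1],[0,0.003,0,0,0,0,1],[0,0.003,0,0,0,0,1],[0,0.003,0,0,0,0,1],[0,0.003,0,0,0,0,1]])

```text
time: 3.4
eef_pos: [0.5441, -0.0008, 0.1889]
tcp_rot: [-3.093, -0.043, -0.548]
force: [0.9, 0.1, -0.2]
width: 0.445
grip_force: 0.0
```

```bash
python3 t.py
```

```text
3.4 [ 0.5441 -0.0008  0.1889] [-3.093 -0.043 -0.548] [-0.13 -0.35  2.05  0.06  1.1   1.4 ] [ 0.91  0.1  -0.16]
0.14 [[-0.12, -0.008, 0.327], [0.005, 0.002, 0.004]]
0.06 [[-0.052, -0.006, 0.139], [0.005, 0.002, 0.004]]
0 [[-0.001, -0.004, -0.002], [0.005, 0.002, 0.004]]
```

Call:
apply_moves(commands=[[0,-0.003,0,0,0,0,1],[0,-0.003,0,0,0,0,1],[0,-0.003,0,0,0,0,1],[0,-0.003,0,0,0,0,1],[0,-0.003,0,0,0,0,1],[0,-0.003,0,0,0,0,1]])

```text
time: 4.0
eef_pos: [0.5441, -0.0021, 0.189]
tcp_rot: [-3.093, -0.043, -0.548]
force: [-0.2, -0.5, 0.0]
width: 0.234
grip_force: 30.0
```

```bash
python3 t.py
```

```text
4.0 [ 0.5441 -0.0021  0.189 ] [-3.093 -0.043 -0.548] [-0.13 -0.35  2.05  0.06  1.1   1.39] [-0.24 -0.51  0.02]
0.14 [[-0.12, -0.004, 0.327], [0.005, 0.002, 0.004]]
0.06 [[-0.052, -0.002, 0.139], [0.005, 0.002, 0.004]]
0 [[-0.001, -0.001, -0.002], [0.005, 0.002, 0.004]]
```

The opening is 0.234 × 93 = 21.8 mm, so it holds the 22 mm width with no side force. I draw along the axis.

Call:
apply_moves(commands=[[-0.009,0,0.024,0,0,0,1],[-0.018,-0.001,0.049,0,0,0,1],[-0.027,-0.001,0.073,0,0,0,1],[-0.036,-0.001,0.098,0,0,0,1]])

```text
time: 4.4
eef_pos: [0.5294, -0.0025, 0.2295]
tcp_rot: [-3.093, -0.043, -0.549]
force: [0.2, -0.1, -1.9]
width: 0.232
grip_force: 30.0
```

```bash
python3 t.py
```

```text
4.4 [ 0.5294 -0.0025  0.2295] [-3.093 -0.043 -0.549] [-0.14 -0.43  2.03  0.06  1.19  1.39] [ 0.23 -0.07 -1.95]
0.14 [[-0.084, -0.003, 0.226], [0.006, 0.003, 0.004]]
0.06 [[-0.015, -0.001, 0.038], [0.006, 0.003, 0.004]]
0 [[0.036, 0.0, -0.103], [0.006, 0.003, 0.004]]
```

Force is only about the probe's weight, so I continue out another 100 mm.

Call:
apply_moves(commands=[[-0.014,-0.001,0.037,0,0,0,1],[-0.028,-0.001,0.075,0,0,0,1],[-0.042,-0.002,0.115,0,0,0,1],[-0.056,-0.002,0.153,0,0,0,1],[-0.07,-0.002,0.191,0,0,0,1],[-0.084,-0.003,0.23,0,0,0,1],[-0.098,-0.003,0.27,0,0,0,1],[-0.098,-0.003,0.27,0,0,0,1],[-0.098,-0.003,0.27,0,0,0,1]])

```text
time: 5.3
eef_pos: [0.4906, -0.0037, 0.3367]
tcp_rot: [-3.093, -0.043, -0.55]
force: [-0.2, -0.4, -1.5]
width: 0.236
grip_force: 30.0
```

Run:
```python
from h import *
from workcell import arm
s=arm.get_state(); print(s["eef_pos"],s["force"],s["grip_force"],s["joints"].round(2))
R=Ro.from_rotvec([np.pi,0,0])
for z in(.29,.21,.1915): print(z,[v.round(3).tolist() for v in shift(s,[.552,-.311,z],R)])
```

```text
[ 0.49058908 -0.00368196  0.33672239] [-0.16675204 -0.38259211 -1.50200206] 29.999673664569855 [-0.16 -0.56  1.92  0.06  1.43  1.39]
0.29 [[0.154, -0.768, -0.117], [-0.0, 0.448, -0.035]]
0.21 [[0.154, -0.768, -0.317], [-0.0, 0.448, -0.035]]
0.1915 [[0.154, -0.768, -0.363], [-0.0, 0.448, -0.035]]
```

Call:
apply_moves(commands=[[0,-0.08,0.05,0,0,0,1],[0,-0.16,0.05,0,0.1,0,1],[0.03,-0.25,0.03,0,0.2,0,1],[0.06,-0.34,0,0,0.3,0,1],[0.09,-0.43,-0.02,0,0.4,-0.02,1],[0.12,-0.52,-0.05,0,0.448,-0.035,1],[0.15,-0.61,-0.08,0,0.448,-0.035,1],[0.154,-0.7,-0.1,0,0.448,-0.035,1],[0.154,-0.768,-0.15,0,0.448,-0.035,1],[0.154,-0.768,-0.2,0,0.448,-0.035,1],[0.154,-0.768,-0.2,0,0.448,-0.035,1],[0.154,-0.768,-0.2,0,0.448,-0.035,1]])

```text
time: 6.5
eef_pos: [0.5516, -0.3102, 0.255]
tcp_rot: [-3.139, -0.0, 0.005]
force: [0.1, 0.6, -1.9]
width: 0.24
grip_force: 30.0
```

Run:
```python
from h import *
from workcell import arm
import cv2,pickle
s=arm.get_state(); print(s["eef_pos"],s["tcp_rot"],s["force"],s["grip_force"],s["joints"].round(2))
P=s["eef_pos"];Rt=Ro.from_rotvec(s["tcp_rot"])
sen=P+Rt.apply([0,0,.173]); pad=np.array([.552,-.311,.0235])
o=[];d={}
for n,(x,y) in dict(side=(270,80),top=(322,170)).items():
    c=arm.capture(n);d[n]=c
    for k,X in dict(sensor=sen,pad=pad,flange=P+Rt.apply([0,0,.061])).items(): print(n,k,proj(c,X).round(1),((proj(c,X)-[x,y])*4).round())
    o.append(cv2.resize(c["frame"][y:y+120,x:x+100],None,fx=4,fy=4,interpolation=cv2.INTER_CUBIC))
pickle.dump(d,open("cap1.pkl","wb"))
cv2.imwrite("pics/h3.png",np.hstack(o))
```

```text
[ 0.55164914 -0.31018984  0.25501931] [-3.13939114e+00 -1.61614601e-04  5.05260635e-03] [ 0.13307378  0.5815362  -1.92910753] 29.999662935733795 [-0.59  0.21  1.34  0.    1.59  0.98]
side sensor [324.7 160.3] [219. 321.]
side pad [323.2 172.1] [213. 368.]
side flange [327.6 135.4] [230. 221.]
top sensor [375.4 229.7] [214. 239.]
top pad [372.1 231.2] [200. 245.]
top flange [383.5 225.7] [246. 223.]
```

View pics/h3.png

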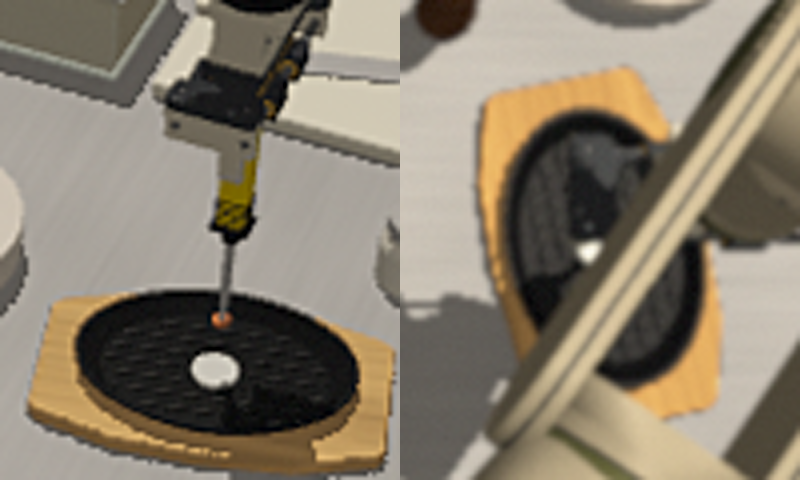

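Side view: the copper disc is at crop (221,322) against (219,321) predicted, and the pad is at (214,369) as predicted. The probe hangs upright over the pad, so I lower to just above it.

Call:
apply_moves(commands=[[0.001,-0.002,-0.04,0,0,0,1],[0.001,-0.002,-0.08,0,0,0,1],[0.001,-0.002,-0.11,0,0,0,1],[0.001,-0.002,-0.125,0,0,0,1],[0.001,-0.002,-0.125,0,0,0,1],[0.001,-0.002,-0.125,0,0,0,1]])

```text
time: 7.2
eef_pos: [0.5525, -0.3116, 0.2063]
tcp_rot: [-3.141, 0.0, 0.002]
force: [-0.1, 0.8, -1.2]
width: 0.236
grip_force: 30.0
```

```bash
cat > l.py <<'E'
import sys
from h import *
from workcell import arm
import cv2
s=arm.get_state(); print(s["eef_pos"].round(4),s["tcp_rot"].round(3),s["force"].round(2),s["grip_force"])
P=s["eef_pos"];Rt=Ro.from_rotvec(s["tcp_rot"]);x,y=284,120
c=arm.capture("side")
for k,X in dict(sensor=P+Rt.apply([0,0,.173]),pad=[.552,-.311,.0235]).items(): print(k,((proj(c,X)-[x,y])*8).round())
cv2.imwrite(sys.argv[1],cv2.resize(c["frame"][y:y+70,x:x+90],None,fx=8,fy=8,interpolation=cv2.INTER_CUBIC))
E
python3 l.py pics/l1.png
```

```text
[ 0.5525 -0.3116  0.2063] [-3.141e+00  0.000e+00  2.000e-03] [-0.1   0.81 -1.25] 29.999560117721558
sensor [315. 400.]
pad [314. 417.]
```

View pics/l1.png

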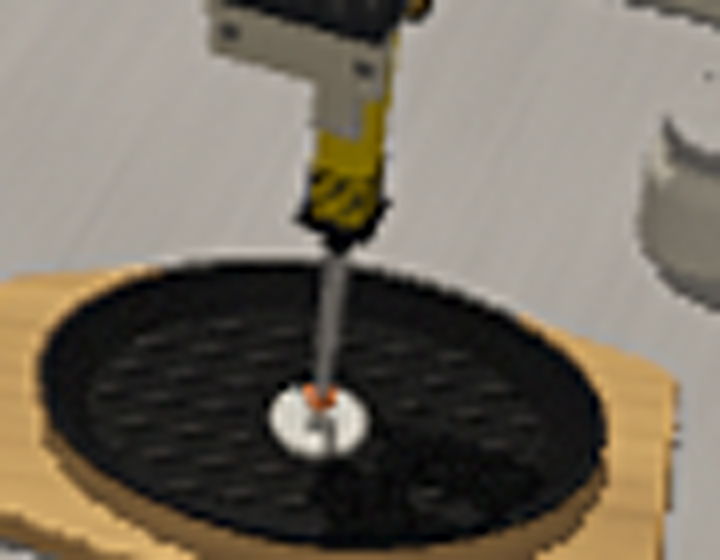

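The disc at (319,398) sits directly above the pad centre at (319,419), about 10 mm up. I lower gently, watching the force.

Call:
apply_moves(commands=[[0,0,-0.006,0,0,0,1],[0,0,-0.012,0,0,0,1],[0,0,-0.017,0,0,0,1],[0,0,-0.021,0,0,0,1],[0,0,-0.024,0,0,0,1],[0,0,-0.027,0,0,0,1],[0,0,-0.027,0,0,0,1],[0,0,-0.027,0,0,0,1]])

```text
time: 8.05
eef_pos: [0.5525, -0.3116, 0.1957]
tcp_rot: [-3.141, 0.0, 0.002]
force: [-0.7, 0.4, 1.1]
width: 0.235
grip_force: 30.0
```

Call:
apply_moves(commands=[[0,0,-0.002,0,0,0,1],[0,0,-0.004,0,0,0,1],[0,0,-0.006,0,0,0,1],[0,0,-0.008,0,0,0,1],[0,0,-0.01,0,0,0,1],[0,0,-0.01,0,0,0,1],[0,0,-0.01,0,0,0,1],[0,0,-0.01,0,0,0,1]])

```text
time: 8.85
eef_pos: [0.5526, -0.3117, 0.1916]
tcp_rot: [-3.141, 0.0, 0.001]
force: [-0.5, -0.3, 2.8]
width: 0.232
grip_force: 30.0
```

```bash
python3 l.py pics/l2.png
python3 - <<'E'
from workcell import arm
import numpy as np
f=[]
for _ in range(10): arm.capture("side"); f.append(arm.get_state()["force"])
print(np.mean(f,0),np.std(f,0))
E
```

```text
[ 0.5526 -0.3117  0.1916] [-3.141e+00  0.000e+00  1.000e-03] [-0.46 -0.35  2.8 ] 30.000267326831818
sensor [312. 424.]
pad [314. 417.]
[-0.87444536  0.74366041  2.98972792] [0.57473493 0.40480738 0.47226133]
```

View pics/l2.png

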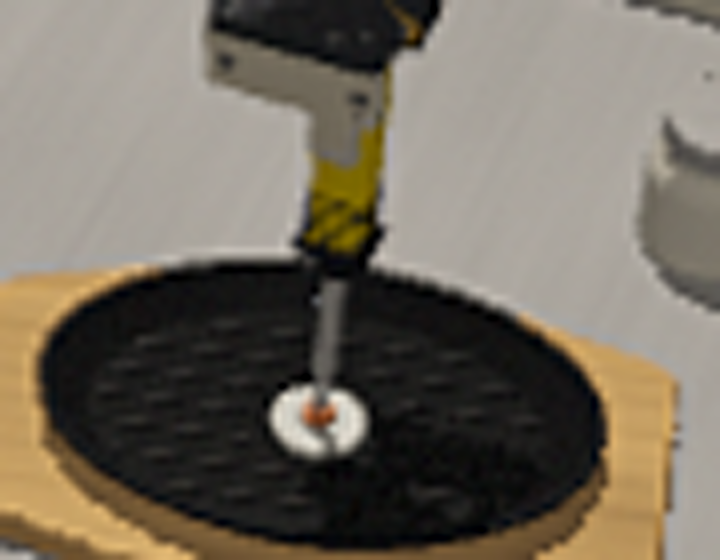

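The disc rests on the pad at (319,413) and the pad centre is (319,419), so it is within about 2 mm. The push is 3.0 N plus about 1.4 N of weight, or 4.4 N, which is about half-way in. I hold for the reading.

Call:
apply_moves(commands=[[0,0,0,0,0,0,1],[0,0,0,0,0,0,1],[0,0,0,0,0,0,1],[0,0,0,0,0,0,1],[0,0,0,0,0,0,1],[0,0,0,0,0,0,1],[0,0,0,0,0,0,1],[0,0,0,0,0,0,1],[0,0,0,0,0,0,1],[0,0,0,0,0,0,1],[0,0,0,0,0,0,1],[0,0,0,0,0,0,1]])

```text
time: 10.6
eef_pos: [0.5525, -0.3117, 0.1915]
tcp_rot: [-3.141, 0.0, 0.002]
force: [-1.6, 0.9, 3.3]
width: 0.231
grip_force: 30.0
```

Call:
apply_moves(commands=[[0,0,0,0,0,0,1],[0,0,0,0,0,0,1],[0,0,0,0,0,0,1],[0,0,0,0,0,0,1],[0,0,0,0,0,0,1],[0,0,0,0,0,0,1],[0,0,0,0,0,0,1],[0,0,0,0,0,0,1],[0,0,0,0,0,0,1],[0,0,0,0,0,0,1],[0,0,0,0,0,0,1],[0,0,0,0,0,0,1]])

```text
time: 11.8
eef_pos: [0.5525, -0.3117, 0.1915]
tcp_rot: [-3.141, 0.0, 0.002]
force: [-1.0, 0.1, 3.0]
width: 0.235
grip_force: 30.0
```

```bash
python3 -c "
from workcell import arm
s=arm.get_state();print(s['time'],s['eef_pos'],s['force'],s['grip_force']);print(arm.job_done())"
```

```text
11.8 [ 0.5525094  -0.31165979  0.19146494] [-0.98936724  0.12169293  3.00488547] 30.000293254852295
the job is handed in; nothing more can be done
None
```

I handed the job in at 11.8 s with the yellow probe still gripped upright on the hot plate's pad, the disc about half-way in at roughly 4.4 N and held steady for over two seconds; no verdict was returned.

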